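# Set the battery tester's load lever to the third click

## Robot

A 7-joint arm with a two-finger parallel gripper is mounted at the origin on a cart in front of the work surface, level with it; the furniture and walls round the work are solid. World frame = base frame: x ahead of the robot, y to its left, z up, the work surface at z = 0. Lengths are in m, angles in rad, forces in N, time in s.
With the tool pointing down it reaches from about 0.4 to 0.85 m from the base axis. Payload 10.4 kg.
Tool frame: the origin (TCP) lies midway between the tips of the shut fingers; the grasp point (between the pads) lies 19 mm behind it; z points along the fingers, x is the direction in which the jaws open and shut, and the axes are right-handed (so a half turn about z gives the same grasp; the last joint's range is limited). The gripper opens to 85 mm and grips with 20 to 120 N. Pads are 22 mm wide; open, the fingers measure 114 mm over their backs; the gripper's body (76 mm by 85 mm) begins 54 mm behind the grasp point. The pads swing forward as they close: fully open they stand 13 mm farther back than shut.
Start: joints at [-1.31, 0.332, -0.065, 1.46, 0.022, 1.35, -0.088], TCP at [0.175, 0.6, 0.231] pointing down, gripper open.
Joint ranges: [-2.6, 2.6], [-0.5, 2.12], [-1.47, 1.34], [0.16, 2.42], [-1.27, 4.41], [0.06, 2.06], [-2.6, 2.6]. Speed limits (rad/s): [2.22, 2.22, 2.79, 2.79, 3.14, 3.14, 3.14].

## Interface

Orientations are given as a unit quaternion [x, y, z, w].
In Python, from workcell import telemetry, eyes, order gives the robot as it stands.
- The arm moves only by the tool servo_tool, never from a script. Its argument "deltas" is a list of rows, each a list of 3 entries, a list of its own where there are three numbers: the shift along the tool's x, y, z in cm, then the turn about the tool's z in rad, then the finger opening in cm, from 0 to 8.54. A call has 1 to 12 rows; each row shifts and turns the pose as measured when the row begins, along the tool's axes as they then stand; what a row does not reach is not made up. A row lasts 1/12 s, in which the tool goes at most 41.7 mm and 7.16 degrees, less where a joint would pass 70% of its speed; a pose out of reach is approached as far as the arm can. A call is refused whole if a number of a shift passes 4.17 or a number of a turn 0.125, either way. A call with a gripper value outside its range is refused whole. The fingers move at their own pace and stop on an object; "force" is the grip in N (left out, the last holds). Time passes only in rows, so rows that do not move let the fingers close. It gives the time, the measured TCP pose, the force and the opening at its end, in the units of the state.
- telemetry.get_obs(): the state, without advancing time (a new reading comes with each control period).
- eyes.camera(name): name is "scene" or "top" or "wrist"; returns (picture, depth): 480x640x3 uint8, blue, green, red; 480x640 float32, m along the optical axis (not along the pixel's ray), 0 where there is no reading.
- eyes.calibration(name): a dict with "fx", "fy", "cx", "cy" (pixels), "rvec" (rotation vector, rad) and "tvec" (3), from world to camera coordinates, as OpenCV has them. Camera axes: x right, y down, z forward; pixel columns grow to the right and rows downward; lengths in m; the calibration is good to about 2 mm. A picture is of the moment at which its call begins: read the wrist's pose just before it. calibration takes no time and is no camera call; for the wrist camera it gives the pose at the moment of the call.
- order.hand_in(): hands the job in, once; it reports no verdict.
The state is a dict: "clock": time; "joint_pos": joint angles; "joint_velocities": joint speeds; "tau": joint torques, N m; "position": TCP position; "ee_rot": TCP orientation; "ft_force": force on the tool from outside, world axes, zero at the start; "torque": the same for the moment, N m; "grip_width": opening from 0.0 (shut) to 1.0 (fully open).
Only numpy, scipy, OpenCV 4.12 (cv2) and the standard library are available. Lean on these libraries where they do the work, as an engineer would, in place of code of your own. Each camera call takes 0.05 s, during which the arm holds its last target. There are 200 camera calls.

## Task

Set the load of the battery tester to step three. With the fingertips, push its orange lever all the way back to the stop at the red-dot end, whatever notch it was left in, then push it the other way through three clicks and leave it sitting in the third notch, never letting it run past that one. Only push the lever, do not pinch it between the fingers, and leave the battery and everything else on the table where it is.

Things in the scene. Friction and masses are not known exactly. Their poses are not given: they have to be found in the camera images.
- tester: Fixed battery tester, 190 mm long (its x) x 166 mm wide (its y). Origin: middle of its underside, on the table. Grey case on its right (y from -83 to +17 mm), flat top at z = 45 mm; low white battery cradle on its left (y from +17 to +83 mm, 22 mm high). A straight slot runs along x in the case top at y = -33 mm. Red dot on the case top at the -x end of the slot; seven white bars beside the slot, one a notch, grow longer towards +x. Yaw varies.
- lever_knob (a point): Centre of the lever's orange knob, a rounded block 16 mm along the slot x 26 mm across it x 24 mm high, its centre 20 mm above the case top (z = 65 mm, knob from 53 to 77 mm); white stripe on top. It rides along the slot on a thin stem. A fingertip pushing against its front or back face moves it.
- lever (a joint): Travel of the lever along the tester's +x, m: 0 at the stop at the red-dot end (also a notch), 0.084 at the far stop. Sprung notches every 14 mm: 0, 0.014, 0.028, 0.042 (third click), ... 0.084. About 5 to 7 N pushes it out of a notch; the resistance fades and is gone half-way (7 mm on), where it snaps by itself into the next notch and stays; let go sooner, it springs back. It starts in the first, second or third notch.
- battery_mid (a point): Centre of the loose black laptop battery, 130 x 46 x 19 mm, lying in the cradle; top about 25 mm above the table. Not to be moved.
- driver: Screwdriver with black and blue handle, 156 mm long, 16 mm thick. Loose bystander; origin: centre of its underside.
- fan: Flat black fan, 65 x 96 x 11 mm. Loose bystander; origin: centre of its underside.
- tweezers: Metal tweezers, 123 x 14 x 10 mm. Loose bystander; origin: centre of its underside.
- spudge: Black prying stick with blue ends, 118 x 9 x 7 mm. Loose bystander; origin: centre of its underside.

How it is judged:
By the outcome, as a careful person would: the job done as asked, in the order asked, and still so for the second after the job is handed in, with the robot touching nothing.
It also fails if it takes over 61 s, if anything falls off the work surface, if the arm or the gripper's body presses on something with over 40 N, if the wrist force passes 120 N, or if a joint passes its speed limit or range.

## Working session

There is one attempt and no reset: what is moved stays moved. The work goes in short steps, Python scripts to look and compute and a tool call to move; the robot and the scene stay as the last step left them, time stands still between calls to the robot, and variables do not carry over. Pictures are saved under pics/ and viewed, about 8 in all and at most 12, crops included, and the job is handed in when it is done.

Besides the shell and the picture viewer there is one more tool, called after "Request:" as name([rows], argument=value, ...), one row to a line, values as JSON. servo_tool: Moves the arm, as the interface text tells. Its arguments: {"type":"object","properties":{"deltas":{"type":"array"},"force":{"type":"number"}},"required":["deltas"]}

```bash
mkdir -p pics; cat > h.py <<'E'
import numpy as np,cv2
from workcell import telemetry,eyes,order
def ray(cal,u,v,z):
    R=cv2.Rodrigues(np.array(cal["rvec"],float))[0];t=np.array(cal["tvec"],float).ravel()
    d=R.T@np.array([(u-cal["cx"])/cal["fx"],(v-cal["cy"])/cal["fy"],1.]);o=-R.T@t
    return o+d*(z-o[2])/d[2]
def proj(cal,P):
    R=cv2.Rodrigues(np.array(cal["rvec"],float))[0];p=R@np.array(P)+np.array(cal["tvec"]).ravel()
    return cal["fx"]*p[0]/p[2]+cal["cx"],cal["fy"]*p[1]/p[2]+cal["cy"]
E
python3 - <<'E'
from h import *
print(telemetry.get_obs())
for n in("top","scene"):
    p,d=eyes.camera(n);cv2.imwrite(f"pics/{n}0.png",p);np.save(f"pics/{n}0d.npy",d)
    c=eyes.calibration(n);print(c)
    h=cv2.cvtColor(p,cv2.COLOR_BGR2HSV)
    for nm,lo,hi in(("orange",(8,150,120),(22,255,255)),("red",(0,150,80),(5,255,255))):
        m=cv2.inRange(h,lo,hi);k,_,s,ce=cv2.connectedComponentsWithStats(m)
        for i in range(1,k):
            if s[i][4]>8: print(n,nm,s[i],ce[i],ray(c,*ce[i],.077 if nm=="orange" else .045))
E
```

```text
{'clock': 0.0, 'joint_pos': array([-1.30957983,  0.33284472, -0.06470945,  1.46097831,  0.02159501,
        1.34991362, -0.08847702]), 'joint_velocities': array([ 6.47998311e-04, -9.86101854e-04,  8.78409967e-05, -2.09420527e-03,
       -9.85662628e-04, -1.82040971e-03,  9.27442392e-04]), 'tau': array([-7.00691962e-04, -6.25449300e+01,  4.88092471e-02, -3.91617250e+01,
        1.62168016e-02,  9.84261394e-03, -3.56447185e-05]), 'position': array([0.1749019 , 0.59961518, 0.23051526]), 'ee_rot': array([ 7.99990732e-01,  6.00011920e-01, -5.60300136e-04,  4.58985401e-04]), 'ft_force': array([-0.13413841, -0.36681829,  0.38333648]), 'torque': array([ 0.01185344, -0.03136776, -0.02132957]), 'grip_width': 0.9980362069883645}
{'fx': 580.5488310466611, 'fy': 580.5488310466611, 'cx': 314.2263486814924, 'cy': 233.99271792447175, 'rvec': array([ 2.20716701, -2.17081388,  0.12571137]), 'tvec': array([0.18019074, 0.54809449, 0.89765702])}
top orange [389   5   4   6  12] [390.58333333   7.91666667] [0.89307871 0.07803696 0.077     ]
top orange [145  61  47  37 538] [169.01115242  82.73420074] [0.7
[... 2997 characters left out ...]
  243.92] [0.14659761 0.38381976 0.077     ]
scene orange [106 242  43  23 294] [125.5        253.91836735] [0.20519587 0.31494819 0.077     ]
scene red [116  84   9   8  40] [119.825  88.2  ] [0.37989979 1.65623708 0.045     ]
scene red [199 120  10  29  37] [201.05405405 131.56756757] [0.52347665 0.9658707  0.045     ]
scene red [210 125   5   9  27] [211.37037037 129.85185185] [0.55676647 0.96565801 0.045     ]
scene red [226 145   9  10  21] [230.        149.0952381] [0.55374664 0.77891877 0.045     ]
scene red [397 152  13  17 120] [402.88333333 162.71666667] [0.92554343 0.45886247 0.045     ]
scene red [303 251   5   3  13] [305.30769231 252.        ] [0.50410342 0.20947267 0.045     ]
```

View pics/top0.png

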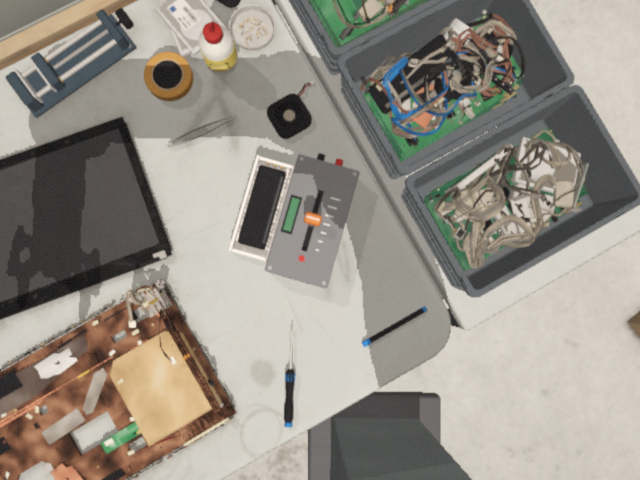

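View pics/scene0.png

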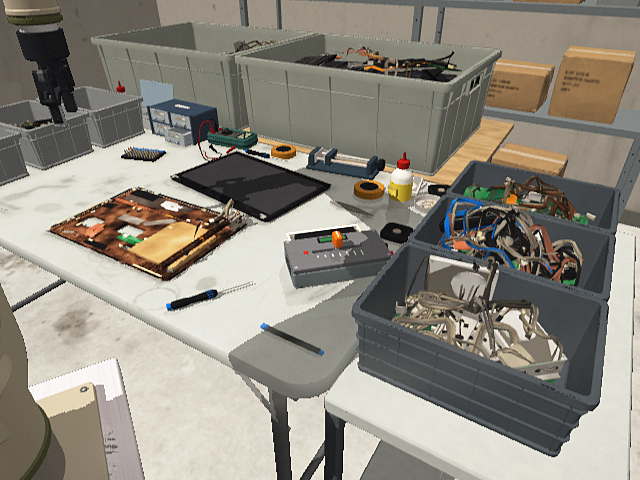

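Top view: the tester is at about px (295,220), its orange knob at (312,218), red dot at (301,258), and the bars run up-right. The scene view agrees, and the area around the case is clear.

```bash
python3 - <<'E'
from h import *
p=cv2.imread("pics/top0.png");c=eyes.calibration("top")
h=cv2.cvtColor(p,cv2.COLOR_BGR2HSV);print(h[270,310],h[200,335],h[180,310])
m=np.zeros(p.shape[:2],np.uint8);d=np.load("pics/top0d.npy")
R=cv2.Rodrigues(np.array(c["rvec"]))[0];t=np.array(c["tvec"]).ravel()
v,u=np.mgrid[:480,:640];P=np.stack([(u-c["cx"])/c["fx"]*d,(v-c["cy"])/c["fy"]*d,d],-1)
W=(P-t)@R
m=((abs(W[...,2]-.045)<.009)&(u>225)&(u<370)&(v>140)&(v<295)).astype(np.uint8)
m=cv2.morphologyEx(m,cv2.MORPH_CLOSE,np.ones((9,9)));m=cv2.morphologyEx(m,cv2.MORPH_OPEN,np.ones((11,11)))
cs=max(cv2.findContours(m,0,1)[0],key=cv2.contourArea)
b=cv2.boxPoints(cv2.minAreaRect(np.array([ray(c,*q[0],.045)[:2]*1000 for q in cs],np.float32)))
print(b, [np.linalg.norm(b[i]-b[i-1]) for i in (1,2)])
e=b[1]-b[0]; e2=b[2]-b[1]; e=e if np.linalg.norm(e)>np.linalg.norm(e2) else e2
e=e/np.linalg.norm(e); e*=np.sign(e[0]); n=np.array([-e[1],e[0]])
cen=b.mean(0); org=cen+33*n
print("yaw",np.degrees(np.arctan2(e[1],e[0])),"origin",org)
k=(W[...,2]>.062)&(W[...,2]<.09)&(u>295)&(u<330)&(v>200)&(v<235)
K=W[k][:,:2]*1000;L=np.c_[(K-org)@e,(K-org)@n]
print("knob px",k.sum(),np.median(W[k][:,2]),L.min(0),L.max(0),np.median(L,0))
# knob by colour at top height
mk=cv2.inRange(h,(5,120,120),(22,255,255));mk[:200]=0;mk[235:]=0;mk[:,:295]=0;mk[:,330:]=0
q=np.argwhere(mk)[:,::-1];r=np.array([ray(c,*x,.077)[:2]*1000 for x in q]);L=np.c_[(r-org)@e,(r-org)@n];print("colour",L.min(0),L.max(0),L.mean(0))
dot=ray(c,301.16,258.05,.045)[:2]*1000;print("dot",(dot-org)@e,(dot-org)@n)
# tester-frame rectified picture at z=.045 
o=[]
for (X,Y) in((-.095,.017),(.095,.017),(.095,-.083),(-.095,-.083)):
    w=org/1000+X*e+Y*n;o.append(proj(c,[*w,.045]))
H=cv2.getPerspectiveTransform(np.float32(o),np.float32([[0,0],[760,0],[760,400],[0,400]]))
cv2.imwrite("pics/rect.png",cv2.warpPerspective(p,H,(760,400),flags=cv2.INTER_CUBIC))
E
```

```text
[  8  13 156] [ 15  16 129] [  9  12 154]
[[460.62097 169.4671 ]
 [643.9243  120.34357]
 [669.75635 216.73523]
 [486.453   265.85876]] [np.float32(189.77155), np.float32(99.793015)]
yaw -15.002202 origin [573.7309 224.9764]
knob px 189 0.07648488356694604 [ -8.25286406 -45.7983475 ] [  8.25179459 -20.0932707 ] [ -0.96992773 -32.84175169]
colour [-11.16336942 -45.36068721] [  6.76671953 -20.36789815] [ -2.41798951 -32.99398127]
dot -61.870458968757355 -32.71987905790203
```

View pics/rect.png

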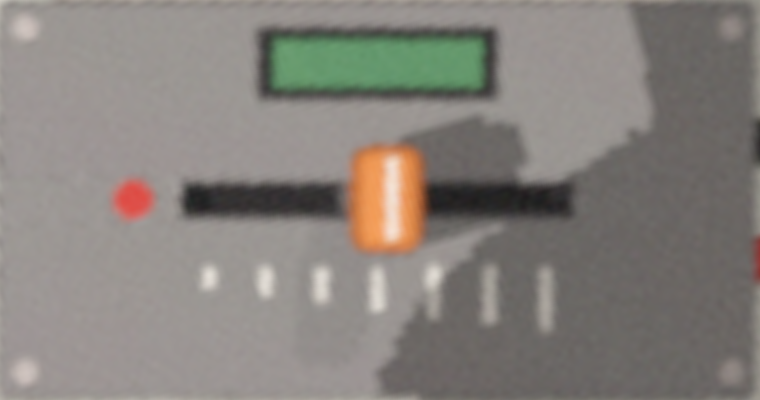

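Lever geometry (tester yaw −15.0°, origin (0.5737, 0.2250)): the knob sits at tester x≈0, which is the 0.042 notch. The bars run from −42 to +42 mm. Tool y is already nearly along tester +x. I'll shut the fingers and travel to above the knob's +x side.

Request:
servo_tool([
  [[-1.5,2.7,0],-0.022,0],
  [[-1.5,2.7,0],0,0],
  [[-1.5,2.7,0],0,0],
  [[-1.5,2.7,0],0,0],
  [[-1.5,2.7,0],0,0],
  [[-1.5,2.7,0],0,0],
  [[-1.5,2.7,0],0,0],
  [[-1.5,2.7,0],0,0],
  [[-1.5,2.7,0],0,0],
  [[-1.5,2.7,0],0,0],
  [[-1.5,2.7,0],0,0],
  [[-1.5,2.7,0],0,0],
], force=40)

```text
clock: 1.1
position: [0.4441, 0.3344, 0.2246]
ee_rot: [0.788, 0.615, -0.005, 0.0]
ft_force: [0.6, -0.0, 0.5]
grip_width: -0.002
```

```bash
cat >> h.py <<'E'
from scipy.spatial.transform import Rotation as Ro
E_=np.array([np.cos(np.radians(-15)),np.sin(np.radians(-15))]);N_=np.array([-E_[1],E_[0]]);ORG=np.array([573.73,224.98])
def st():
    s=telemetry.get_obs();p=s["position"]*1000;R=Ro.from_quat(s["ee_rot"]).as_matrix();q=p[:2]-ORG
    f=s["ft_force"];print("t %.2f tester x %.1f y %.1f z %.1f"%(s["clock"],q@E_,q@N_,p[2]),"tooly yaw %.2f"%np.degrees(np.arctan2(R[1,1],R[0,1])),"tilt",R[:,2].round(3),"F along/across/z",(f[:2]@E_).round(2),(f[:2]@N_).round(2),f[2].round(2),"grip",round(s["grip_width"],3))
    return s,R
def go(x,y,z):
    s,R=st();w=np.append((ORG+x*E_+y*N_),z)/1000;print("tool cm",(R.T@(w-s["position"])*100).round(2))
E
python3 -c "
from h import *
go(36,-33,120)"
```

```text
t 1.10 tester x -153.6 y 72.1 z 224.6 tooly yaw -14.07 tilt [-0.009 -0.007 -1.   ] F along/across/z 0.55 0.12 0.51 grip -0.002
tool cm [-10.73  18.85  10.43]
```

Request:
servo_tool([
  [[-1.4,2.4,0.8],0.016,0],
  [[-1.4,2.4,0.8],0,0],
  [[-1.4,2.4,0.8],0,0],
  [[-1.4,2.4,0.8],0,0],
  [[-1.4,2.4,0.8],0,0],
  [[-1.4,2.4,0.8],0,0],
  [[-1.4,2.4,0.8],0,0],
  [[-1.0,2.0,0.8],0,0],
  [[0,0,0],0,0],
  [[0,0,0],0,0],
])

```text
clock: 1.93
position: [0.6065, 0.1635, 0.1544]
ee_rot: [0.796, 0.605, -0.008, 0.001]
ft_force: [-0.5, 0.5, 0.5]
grip_width: -0.005
```

```bash
python3 -c "
from h import *
go(36,-33,110)"
```

```text
t 1.93 tester x 47.5 y -50.9 z 154.4 tooly yaw -15.58 tilt [-0.011 -0.012 -1.   ] F along/across/z -0.62 0.31 0.47 grip -0.005
tool cm [ 1.84 -1.14  4.42]
```

Request:
servo_tool([
  [[0.6,-0.4,1.0],-0.01,0],
  [[0.6,-0.4,1.2],0,0],
  [[0.6,-0.4,1.2],0,0],
  [[0,0,1.0],0,0],
  [[0,0,0],0,0],
  [[0,0,0],0,0],
])

```text
clock: 2.43
position: [0.5943, 0.1911, 0.1044]
ee_rot: [0.791, 0.612, -0.009, -0.0]
ft_force: [-0.5, -0.9, 0.5]
grip_width: -0.002
```

```bash
python3 - <<'E'
from h import *
go(34,-33,60)
for n in("top","wrist","scene"):
    p,d=eyes.camera(n);cv2.imwrite(f"pics/{n}1.png",p)
a=cv2.imread("pics/top1.png")[140:300,220:380];b=cv2.imread("pics/scene1.png")[170:330,250:450]
w=cv2.resize(cv2.imread("pics/wrist1.png"),(400,300))
o=np.zeros((600,800,3),np.uint8);o[:300,:300]=cv2.resize(a,(300,300));o[:300,400:]=w;o[300:,:375]=cv2.resize(b,(375,300));cv2.imwrite("pics/m1.png",o)
E
```

```text
t 2.43 tester x 28.7 y -27.4 z 104.4 tooly yaw -14.55 tilt [-0.015 -0.01  -1.   ] F along/across/z -0.27 -0.98 0.49 grip -0.002
tool cm [-0.51  0.58  4.44]
```

View pics/m1.png

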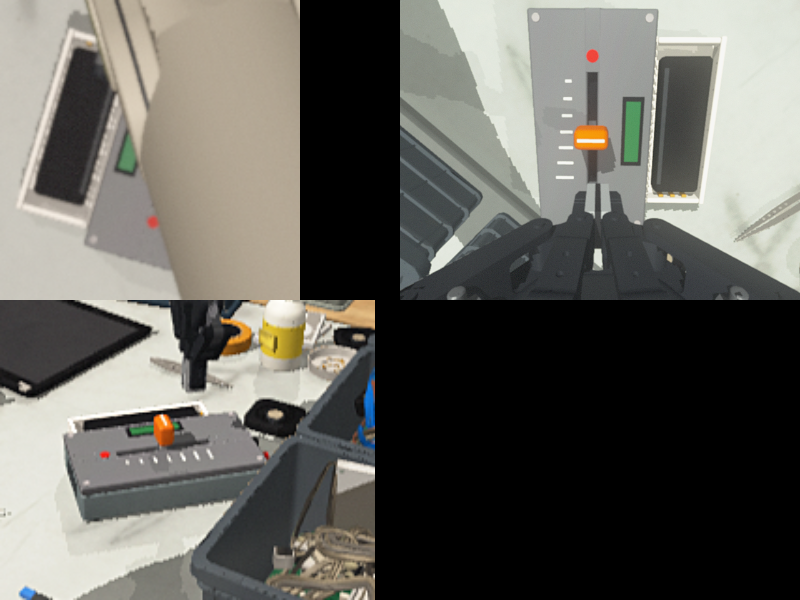

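```bash
cat >> h.py <<'E'
def knob():
    c=eyes.calibration("wrist");p,d=eyes.camera("wrist")
    R=cv2.Rodrigues(np.array(c["rvec"]))[0];t=np.array(c["tvec"]).ravel()
    v,u=np.mgrid[:480,:640];P=np.stack([(u-c["cx"])/c["fx"]*d,(v-c["cy"])/c["fy"]*d,d],-1)
    W=(P-t)@R*1000;h=cv2.cvtColor(p,cv2.COLOR_BGR2HSV)
    X=(W[...,:2]-ORG)@E_;Y=(W[...,:2]-ORG)@N_
    m=(cv2.inRange(h,(5,150,120),(22,255,255))>0)&(W[...,2]>70)&(abs(Y+33)<25)&(abs(X)<75)
    top=m&(W[...,2]>np.percentile(W[m][:,2],90)-3) if m.sum()>20 else m
    if top.sum(): print("knob x lo/hi",np.percentile(X[top],[1,50,99]).round(1),"y",np.percentile(Y[top],[1,99]).round(1),"ztop",np.median(W[...,2][top]).round(1),top.sum())
    r=(cv2.inRange(h,(0,150,80),(4,255,255))>0)&(abs(W[...,2]-45)<8)&(X<-45)
    if r.sum():print("dot x",X[r].mean().round(1),"y",Y[r].mean().round(1))
    b=(h[...,1]<40)&(h[...,2]>200)&(abs(W[...,2]-45)<6)&(Y<-45)&(Y>-75)&(abs(X)<50)
    k,l,s,ce=cv2.connectedComponentsWithStats(b.astype(np.uint8))
    print("bars",sorted(X[l==i].mean().round(1) for i in range(1,k) if s[i][4]>15))
    return p
E
python3 - <<'E'
from h import *
cv2.imwrite("pics/w2.png",knob())
E
```

```text
knob x lo/hi [-9.3 -3.5  5.3] y [-45.6 -21.7] ztop 77.0 1255
dot x -62.5 y -33.7
bars [np.float64(-43.5), np.float64(-29.6), np.float64(-15.4), np.float64(-1.5), np.float64(12.4), np.float64(26.3), np.float64(40.5)]
```

Knob centre is about −0.5 after the ~−1.3 mm wrist offset, so the lever is at 0.042. Descending on its +x side.

Request:
servo_tool([
  [[-0.3,0.4,1.0],0.008,0],
  [[-0.2,0.2,1.2],0,0],
  [[0,0,1.2],0,0],
  [[0,0,0.9],0,0],
  [[0,0,0],0,0],
  [[0,0,0],0,0],
])

```text
clock: 3.13
position: [0.6011, 0.1804, 0.0586]
ee_rot: [0.795, 0.606, -0.007, 0.001]
ft_force: [-0.2, 0.4, 0.8]
grip_width: 0.003
```

```bash
python3 -c "
from h import *
go(19,-33,60)"
```

```text
t 3.13 tester x 38.0 y -36.0 z 58.6 tooly yaw -15.35 tilt [-0.011 -0.01  -1.   ] F along/across/z -0.32 0.38 0.82 grip 0.003
tool cm [ 0.29 -1.9  -0.13]
```

Request:
servo_tool([
  [[0.15,-0.5,0],0,0],
  [[0.15,-0.5,0],0,0],
  [[0,-0.5,0],0,0],
  [[0,-0.4,0],0,0],
  [[0,-0.4,0],0,0],
  [[0,-0.4,0],0,0],
  [[0,-0.4,0],0,0],
  [[0,-0.4,0],0,0],
  [[0,-0.4,0],0,0],
  [[0,0,0],0,0],
])

```text
clock: 3.97
position: [0.5619, 0.1953, 0.0607]
ee_rot: [0.795, 0.607, -0.005, 0.002]
ft_force: [-0.6, -0.2, 0.5]
grip_width: 0.0
```

```bash
python3 -c "
from h import *
go(-23,-33,60)
knob()"
```

```text
t 3.97 tester x -3.7 y -31.7 z 60.7 tooly yaw -15.32 tilt [-0.006 -0.009 -1.   ] F along/across/z -0.51 -0.31 0.49 grip 0.0
tool cm [-0.14 -1.93  0.08]
knob x lo/hi [-30.  -24.9 -16. ] y [-45.6 -21.5] ztop 77.0 2002
dot x -62.6 y -33.7
bars [np.float64(-43.6), np.float64(-29.5), np.float64(-15.7), np.float64(-1.6), np.float64(12.3), np.float64(26.1)]
```

Request:
servo_tool([
  [[-0.1,-0.4,0],0,0],
  [[0,-0.4,0],0,0],
  [[0,-0.4,0],0,0],
  [[0,-0.4,0],0,0],
  [[0,-0.3,0],0,0],
  [[0,0,0],0,0],
])

```text
clock: 4.52
position: [0.5415, 0.1998, 0.0608]
ee_rot: [0.795, 0.606, -0.005, 0.002]
ft_force: [-0.4, 0.4, 0.1]
grip_width: 0.001
```

```bash
python3 -c "
from h import *
go(-23,-33,60)
knob()"
```

```text
t 4.52 tester x -24.6 y -32.7 z 60.8 tooly yaw -15.34 tilt [-0.007 -0.009 -1.   ] F along/across/z -0.44 0.26 0.09 grip 0.001
tool cm [-0.03  0.16  0.08]
knob x lo/hi [-51.3 -45.9 -37.1] y [-45.7 -21.7] ztop 77.0 2014
dot x -62.7 y -33.7
bars [np.float64(-43.6), np.float64(-29.6), np.float64(-15.7), np.float64(-1.7)]
```

Request:
servo_tool([
  [[0,-0.2,0],0,0],
  [[0,-0.2,0],0,0],
])

```text
clock: 4.73
position: [0.5407, 0.1998, 0.0613]
ee_rot: [0.795, 0.606, -0.003, 0.004]
ft_force: [13.9, -1.4, -9.5]
grip_width: 0.004
```

```bash
python3 -c "
from h import *
st()
knob()"
```

```text
t 4.73 tester x -25.4 y -32.9 z 61.3 tooly yaw -15.39 tilt [-0.001 -0.01  -1.   ] F along/across/z 13.79 2.24 -9.47 grip 0.004
knob x lo/hi [-51.1 -46.1 -37.3] y [-45.7 -21.8] ztop 77.0 1972
dot x -62.7 y -33.8
bars [np.float64(-43.6), np.float64(-29.6), np.float64(-15.7), np.float64(-1.7)]
```

The lever is hard against the red-dot stop (14 N, no motion). Next I back off, lift over and come down on the −x side.

Request:
servo_tool([
  [[0,0.6,0],0,0],
  [[0,0.4,0],0,0],
  [[0,0,-1.5],0,0],
  [[0,0,-1.5],0,0],
  [[0,0,-1.5],0,0],
  [[0,0,0],0,0],
  [[0,-1.2,0],0,0],
  [[0,-1.2,0],0,0],
  [[0,-1.2,0],0,0],
  [[0,-1.2,0],0,0],
  [[0,-0.8,0],0,0],
  [[0,0,0],0,0],
])

```text
clock: 5.78
position: [0.489, 0.2123, 0.1031]
ee_rot: [0.796, 0.606, -0.008, 0.002]
ft_force: [0.4, 0.1, -0.1]
grip_width: 0.002
```

```bash
python3 -c "
from h import *
go(-72,-33,60)
knob()"
```

```text
t 5.78 tester x -78.5 y -34.2 z 103.1 tooly yaw -15.42 tilt [-0.01  -0.013 -1.   ] F along/across/z 0.36 0.22 -0.11 grip 0.002
tool cm [0.19 0.68 4.3 ]
dot x -64.2 y -33.9
bars []
```

Request:
servo_tool([
  [[0.1,0.2,1.0],0.007,0],
  [[0.1,0.2,1.2],0,0],
  [[0,0.1,1.2],0,0],
  [[0,0,0.8],0,0],
  [[0,0,0],0,0],
])

```text
clock: 6.25
position: [0.4963, 0.2112, 0.0558]
ee_rot: [0.798, 0.602, -0.008, 0.003]
ft_force: [-0.3, -0.1, -0.0]
grip_width: 0.0
```

```bash
cat >> h.py <<'E'
def sk(n="scene"):
    c=eyes.calibration(n);p,d=eyes.camera(n)
    R=cv2.Rodrigues(np.array(c["rvec"]))[0];t=np.array(c["tvec"]).ravel()
    v,u=np.mgrid[:480,:640];P=np.stack([(u-c["cx"])/c["fx"]*d,(v-c["cy"])/c["fy"]*d,d],-1)
    W=(P-t)@R*1000;h=cv2.cvtColor(p,cv2.COLOR_BGR2HSV);X=(W[...,:2]-ORG)@E_;Y=(W[...,:2]-ORG)@N_
    m=(cv2.inRange(h,(5,150,100),(24,255,255))>0)&(W[...,2]>50)&(W[...,2]<85)&(abs(Y+33)<22)&(abs(X)<60)
    if m.sum()>5: print(n,"knob x",np.percentile(X[m],[2,50,98]).round(1),"px u",u[m].min(),u[m].max(),m.sum())
    else: print(n,"knob hidden")
    return p
E
python3 -c "
from h import *
go(-60,-33,60)
sk();sk('top')
p,_=eyes.camera('top')
import cv2
c=eyes.calibration('scene');from h import *
for i in range(5):
    w=(ORG+(-42+14*i)*E_-33*N_)/1000;print(i,proj(c,[*w,.065]))
p=cv2.imread('pics/scene0.png');h=cv2.cvtColor(p,cv2.COLOR_BGR2HSV);m=cv2.inRange(h,(5,150,100),(24,255,255))[225:255,320:360];print('start u',np.argwhere(m)[:,1].min()+320,np.argwhere(m)[:,1].max()+320)
"
```

```text
t 6.25 tester x -71.3 y -33.3 z 55.8 tooly yaw -15.94 tilt [-0.009 -0.014 -1.   ] F along/across/z -0.22 -0.15 -0.02 grip 0.0
tool cm [ 0.05  1.12 -0.43]
scene knob x [-51.5 -45.6 -37.4] px u 310 320 118
top knob hidden
0 (np.float64(316.1947545641649), np.float64(241.61896270681467))
1 (np.float64(323.4560925069604), np.float64(240.6325371877637))
2 (np.float64(330.6697124043477), np.float64(239.65259398617))
3 (np.float64(337.8360830861749), np.float64(238.67906941325754))
4 (np.float64(344.95566726066653), np.float64(237.71190061184979))
start u 332 357
```

Request:
servo_tool([
  [[0,0.3,-0.3],-0.01,0],
  [[0,0.3,0],0,0],
  [[0,0.3,0],0,0],
  [[0,0.3,0],0,0],
  [[0,0.3,0],0,0],
  [[0,0.2,0],0,0],
  [[0,0.2,0],0,0],
])

```text
clock: 6.98
position: [0.5172, 0.2072, 0.063]
ee_rot: [0.795, 0.607, -0.006, 0.002]
ft_force: [0.5, -0.2, -1.8]
grip_width: -0.002
```

```bash
python3 -c "
from h import *
st();sk()"
```

```text
t 6.98 tester x -50.0 y -31.8 z 63.0 tooly yaw -15.25 tilt [-0.007 -0.011 -1.   ] F along/across/z 0.49 -0.08 -1.75 grip -0.002
scene knob x [-37.7 -31.7 -24.1] px u 319 327 116
```

First click is done (knob −31 raw + 2.4 bias ≈ −28, notch 1). On to the second.

Request:
servo_tool([
  [[-0.05,0.3,0.1],0,0],
  [[0,0.2,0],0,0],
  [[0,0.2,0],0,0],
  [[0,0.2,0],0,0],
  [[0,0.2,0],0,0],
  [[0,0.1,0],0,0],
])

```text
clock: 7.53
position: [0.5306, 0.2034, 0.0625]
ee_rot: [0.795, 0.607, -0.005, 0.002]
ft_force: [-0.2, -0.5, 0.5]
grip_width: 0.005
```

```bash
python3 -c "
from h import *
st();sk()"
```

```text
t 7.53 tester x -36.1 y -32.1 z 62.5 tooly yaw -15.26 tilt [-0.005 -0.01  -1.   ] F along/across/z -0.05 -0.57 0.48 grip 0.005
scene knob x [-23.6 -18.1 -10.7] px u 326 335 112
```

Second click is done (notch 2). Third one, same stroke but checked before the snap point.

Request:
servo_tool([
  [[-0.05,0.3,0.1],0,0],
  [[0,0.2,0],0,0],
  [[0,0.2,0],0,0],
  [[0,0.2,0],0,0],
  [[0,0.15,0],0,0],
])

```text
clock: 8.0
position: [0.5406, 0.2004, 0.0613]
ee_rot: [0.795, 0.607, -0.006, 0.002]
ft_force: [1.2, -0.7, 0.4]
grip_width: 0.001
```

```bash
python3 -c "
from h import *
st();sk()"
```

```text
t 8.00 tester x -25.6 y -32.3 z 61.3 tooly yaw -15.22 tilt [-0.007 -0.01  -1.   ] F along/across/z 1.37 -0.32 0.41 grip 0.001
scene knob x [-10.   -3.3   5.1] px u 332 342 119
```

The knob has snapped to about 0, the third notch. Backing off and lifting clear.

Request:
servo_tool([
  [[0,-0.6,0],0,0],
  [[0,-0.6,0],0,0],
  [[0,0,-1.5],0,0],
  [[0,0,-2.0],0,0],
  [[0,0,-3.0],0,0],
  [[1.0,0,-3.0],0,0],
  [[3,0,-2],0,0],
  [[3.5,0,0],0,0],
  [[3.5,0,0],0,0],
  [[3.5,0,0],0,0],
  [[3.5,0,0],0,0],
  [[0,0,0],0,0],
])

```text
clock: 9.05
position: [0.5733, 0.3838, 0.1796]
ee_rot: [0.796, 0.605, -0.005, 0.001]
ft_force: [-1.2, 1.7, -1.0]
grip_width: 0.0
```

Request:
servo_tool([
  [[3.5,-1,0],0,0],
  [[3.5,-1,0],0,0],
  [[3.5,-1,0],0,0],
  [[3.5,-1,0],0,0],
  [[3.5,-1,0],0,0],
  [[2,0,0],0,0],
  [[0,0,0],0,0],
  [[0,0,0],0,0],
])

```text
clock: 9.72
position: [0.5721, 0.5919, 0.1732]
ee_rot: [0.796, 0.605, -0.008, 0.002]
ft_force: [-0.2, -0.5, 0.1]
grip_width: -0.001
```

```bash
python3 -c "
from h import *
st();sk();p=sk('top');a=cv2.imread('pics/top0.png')
s=np.s_[80:440,170:440]
cv2.imwrite('pics/end.png',cv2.resize(np.hstack([a[s],p[s]]),(800,533)))"
```

```text
t 9.72 tester x -96.5 y 354.0 z 173.2 tooly yaw -15.55 tilt [-0.01  -0.012 -1.   ] F along/across/z -0.11 -0.51 0.08 grip -0.001
scene knob x [-10.5  -4.1   4.9] px u 332 342 133
top knob x [-8.1 -4.   6.5] px u 304 321 120
```

View pics/end.png

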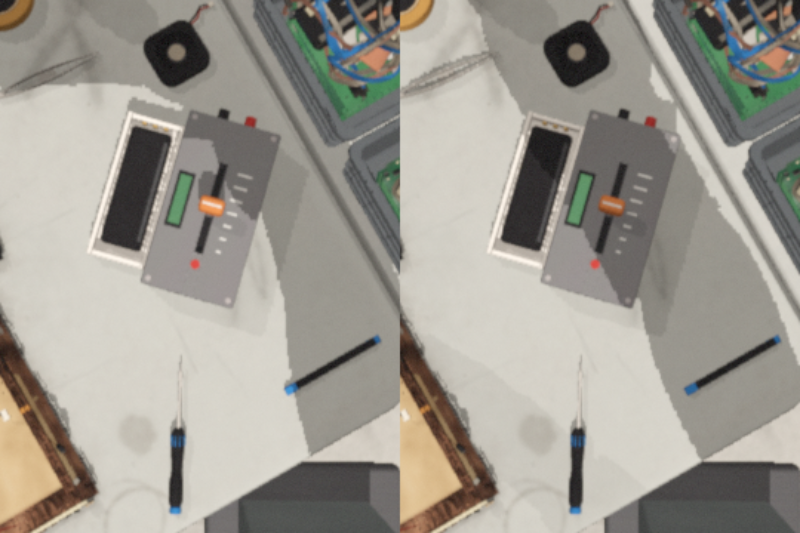

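Left is before, right is after. The knob (612,205) is level with the fourth bar, which is notch 0 plus three clicks. The battery, driver, spudger, fan and tweezers haven't moved.

```bash
python3 -c "
from h import *
print(order.hand_in())"
```

```text
the job is handed in; nothing more can be done
None
```

The tester's load is set to step three, and I've handed the job in. The arm finished at about 9.7 s, well inside the 61 s limit.

- **Pushing back:** The lever started at the third click (0.042). With the fingers shut, I pushed it to the red-dot stop. There it met 14 N and didn't move further.
- **Pushing forward:** From the other side I pushed it through three clicks, checking the notch with the scene camera after each one. It snapped into 0.014, 0.028 and then 0.042. It was not seen past that notch.
- **Last checks:** After I moved the arm well clear, the scene and top cameras both put the knob at the fourth bar, within about 3 mm; notches are 14 mm apart. Before and after top views show the battery and all loose items unmoved.
- **Disagreements:** The scene and wrist cameras read the lever about 1 to 2.5 mm towards the red dot. I corrected for that using the stop and the printed bars. No checks failed.

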